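# Hold the tea strainer over the mug

## Task

The larger mug is about to be topped up with tea: pick up the tea strainer by its black grip, lift it higher than the canister and the jug and carry it over whatever stands in the way, without knocking any of it. Hold it still over that mug, the larger of the two, with the bottom of its basket about a centimetre above the rim and touching nothing: level, centred on the mouth, and turned so that its grip points the same way as the mug's handle. Leave the mug where it stands, and finish while still holding the strainer there; do not put it down.

Things in the scene. Friction and masses are not known exactly. Their poses are not given: they have to be found in the camera images.
- strainer: tea strainer, 80 g: a round steel basket 64 mm across the rim, 44 mm across the flat bottom and 28 mm high, with a straight black grip. Origin: centre of the basket's underside; z up out of the basket; the grip points along the strainer's own -x, a small wire lug (to 48 mm) along +x. The grip is a bar 14 mm wide (y) and 12 mm thick (z 20 to 32 mm), from x = -49 to -127 mm; behind it a wire end bends down to the worktop at x = -147 mm and keeps the strainer level as it lies.
- strainer_grip (a point): middle of the strainer's black grip, 85 mm behind the basket's centre (x = -85 mm) and 26 mm above the basket's underside, axes as the strainer's
- mug: the larger mug, 86 mm across and 88 mm high, 120 mm long with its handle. Origin on the worktop under the middle of that length, 17 mm from the barrel's axis towards the handle; the handle points along the mug's own -y (barrel centre at y = +17 mm, handle out to y = -60 mm, handle between 11 and 79 mm high), z up. Loose.
- mug_rim (a point): centre of the larger mug's mouth, in the plane of its rim (88 mm above the worktop), axes as the mug's
- cup: the smaller mug, a white cup 62 mm across and 50 mm high, loose, handle along its own -y; leave it alone
- canister: square-ish lidded tea canister, 87 x 87 mm, 120 mm high to the top of its lid knob, loose; origin under its centre; an obstacle
- jug: black stoneware jug, 92 x 120 mm and 128 mm high, handle along its own -y, loose; origin under its centre; an obstacle
- timer: wind-up egg timer, 63 mm across, 58 mm high, loose; leave it alone
- matches: matchbox 36 x 56 x 16 mm, loose; leave it alone
- shaker: glass shaker, 44 mm across, 90 mm high, loose; leave it alone
Things that resemble listed ones, but are neither listed nor needed, are in the scene too. Leave any purple look-alike of the jug alone.

How it is judged (in metres and radians):
On the way:
1. the strainer is off the worktop and lifted higher than the canister's top (underside above 120 mm) (height (world z) of strainer above 0.12 m and contact force between strainer and the fingers above 0.5 N), for 0.1 s.
At the end, for the whole second after the job is handed in: Fingers hold the strainer still over the larger mug: within 12 mm of the mouth's centre, underside 3 to 25 mm above the rim, level within 8 deg, grip pointing as the mug's handle within 11 deg, touching no mug, canister or jug; mug upright within 20 mm of its place (horizontal distance between strainer and mug_rim below 0.012 m and z of strainer in the frame of mug_rim between 0.003 and 0.025 m and angle between strainer's own z axis and vertical below 0.14 rad and angle between the x axis of strainer and the y axis of mug, either way round below 0.2 rad and y of strainer_grip in the frame of mug below -0.04 m and contact force between strainer and the fingers above 0.5 N and contact force between strainer and mug below 0.05 N and contact force between strainer and cup below 0.05 N and contact force between strainer and canister below 0.05 N and contact force between strainer and jug below 0.05 N and linear speed of strainer below 0.02 m/s and angular speed of strainer below 0.2 rad/s and angle between mug's own z axis and vertical below 0.1 rad and distance of mug from where it was at the start of the episode below 0.02 m); the arm keeps its last pose, push and grip.
It fails at once if the larger mug is knocked: moved by more than 20 mm (distance of mug from where it was at the start of the episode above 0.02 m).
It fails at once if the smaller mug is knocked: moved by more than 20 mm (distance of cup from where it was at the start of the episode above 0.02 m).
It fails at once if the canister or the jug is knocked: moved by more than 20 mm (distance of any of canister, jug from where it was at the start of the episode above 0.02 m).
It fails at once if the egg timer, the matchbox or the shaker is knocked: moved by more than 20 mm (distance of any of timer, matches, shaker from where it was at the start of the episode above 0.02 m).
It also fails if it takes over 45 s, if anything falls off the work surface, if the arm or the gripper's body presses on something with over 40 N, if the wrist force passes 120 N, or if a joint passes its speed limit or range.

## Robot

A 6-joint arm with a two-finger parallel gripper is mounted at the origin on a cart in front of the work surface, level with it; the furniture and walls round the work are solid. World frame = base frame: x ahead of the robot, y to its left, z up, the work surface at z = 0. Lengths are in mm, angles in rad, forces in N, time in s.
With the tool pointing down it reaches from about 350 to 775 mm from the base axis. Payload 7.3 kg.
Tool frame: the origin (TCP) lies midway between the tips of the shut fingers; the grasp point (between the pads) lies 19 mm behind it; x points along the fingers, y is the direction in which the jaws open and shut, and the axes are right-handed (so a half turn about x gives the same grasp; the last joint's range is limited). The gripper opens to 92 mm and grips with 3 to 60 N. Pads are 19 mm wide; open, the fingers measure 130 mm over their backs; the gripper's body (75 mm by 190 mm) begins 47 mm behind the grasp point.
Start: joints at [-1.338, 0.342, 1.524, -0, 1.275, -0.146], TCP at [194.171, -487.793, 226.741] pointing down, gripper open.
Joint ranges: [-2.53, 2.53], [-0.77, 2.02], [0.04, 2.7], [-1, 4.14], [0.28, 2.66], [-3.11, 3.11]. Speed limits (rad/s): [2.57, 2.57, 3.14, 3.14, 3.14, 3.14].

## Interface

Orientations are given as a 3x3 rotation matrix whose columns are the frame's x, y, z axes.
In Python, from workcell import bot gives the robot as it stands. The module is installed in compiled form; this text tells all that it offers.
- The arm moves only by the tool jog_arm, never from a script. Its arguments are lists of equal length, an entry for each row: "dp": the shift along the tool's x, y, z as a fraction of full scale, a list of three; "turn": the turn about the tool's x as a fraction of full scale; "grip": the gripper command: -1 is shut, 1 is fully open, values between are in proportion. In form: {"dp": [[tx, ty, tz], ...], "turn": [turn, ...], "grip": [grip, ...]}. A call has 1 to 12 rows; each row shifts and turns the commanded pose from where the row before left it, along the tool's axes as they then stand; what a row does not reach is not made up. Full scale, the value 1, is 250 mm for a shift and pi rad for a turn. A row lasts 1/10 s, in which the tool goes at most 50 mm and 8.59 degrees, less where a joint would pass 70% of its speed; a pose out of reach is approached as far as the arm can. A call with a number of a shift or a turn outside -1 to 1 is refused whole. A call with a gripper value outside its range is refused whole. The fingers move at their own pace and stop on an object; "newtons" is the grip in N (left out, the last holds). Time passes only in rows, so rows that do not move let the fingers close. It gives the time, the measured TCP pose, the force and the opening at its end, in the units of the state.
- bot.get_state(): the state, without advancing time (a new reading comes with each control period).
- bot.read_camera(name): name is "scene" or "top"; returns a dict with "color" (480x640x3 uint8, red, green, blue), "vfov" (degrees; the focal length in pixels is half the picture's height over the tangent of half this angle, whatever the lens; pixels are square), "cx", "cy" (the principal point, pixels), "dist" ([k1, k2, p1, p2, k3] as OpenCV has them; the pictures are not rectified), "R" (3x3) and "t" (3): a world point X has camera coordinates R X + t. Camera axes: x right, y down, z forward; pixel columns grow to the right and rows downward; lengths in mm; the calibration is good to about 2 mm. A picture is of the moment at which its call begins. There is no depth.
- bot.finish_job(): hands the job in, once; it reports no verdict.
The state is a dict: "time": time; "qpos": joint angles; "dq": joint speeds; "joint_efforts": joint torques, N m; "tool_pos": TCP position; "tcp_rot": TCP orientation; "contact_force": force on the tool from outside, world axes, zero at the start; "ft_torque": the same for the moment, N m; "gripper_width": opening from 0.0 (shut) to 1.0 (fully open).
Only numpy, scipy, OpenCV 4.12 (cv2) and the standard library are available. Lean on these libraries where they do the work, as an engineer would, in place of code of your own. Each camera call takes 0.05 s, during which the arm holds its last target. There are 200 camera calls.

## Working session

There is one attempt and no reset: what is moved stays moved. The work goes in short steps, Python scripts to look and compute and a tool call to move; the robot and the scene stay as the last step left them, time stands still between calls to the robot, and variables do not carry over. Pictures are saved under pics/ and viewed, about 8 in all and at most 12, crops included, and the job is handed in when it is done.

Besides the shell and the picture viewer there is one more tool, called after ">>>" by a JSON object that holds its "api" and its "payload", one argument or row to a line. jog_arm: Moves the arm, as the interface text tells. Its arguments: {"type":"object","properties":{"dp":{"type":"array","items":{"type":"array","items":{"type":"number","minimum":-1,"maximum":1}}},"turn":{"type":"array","items":{"type":"number","minimum":-1,"maximum":1}},"grip":{"type":"array","items":{"type":"number"}},"newtons":{"type":"number"}},"required":["dp","turn","grip"]}

```bash
mkdir -p pics; cat > h.py <<'E'
import numpy as np, cv2
from workcell import bot
def cam(n):
    c=bot.read_camera(n); f=240/np.tan(np.radians(c['vfov'])/2)
    c['K']=np.array([[f,0,c['cx']],[0,f,c['cy']],[0,0,1]]); c['R']=np.array(c['R']);c['t']=np.array(c['t']);c['dist']=np.array(c['dist'],float)
    c['bgr']=cv2.cvtColor(c['color'],cv2.COLOR_RGB2BGR); return c
def ray(c,uv,z):
    p=cv2.undistortPoints(np.array(uv,float).reshape(-1,1,2),c['K'],c['dist']).reshape(-1,2)
    d=np.c_[p,np.ones(len(p))]@c['R']; o=-c['R'].T@c['t']
    return o+d*((z-o[2])/d[:,2])[:,None]
def proj(c,X):
    return cv2.projectPoints(np.array(X,float).reshape(-1,1,3),cv2.Rodrigues(c['R'])[0],c['t'],c['K'],c['dist'])[0].reshape(-1,2)
E
python3 - <<'E'
from h import *
for n in ('scene','top'):
    c=cam(n); cv2.imwrite(f'pics/{n}0.png',c['bgr']); print(n,-c['R'].T@c['t'],c['R'].tolist(),c['dist'],c['vfov'])
s=bot.get_state(); print(s['tcp_rot'],s['time'],s['gripper_width'])
E
```

```text
scene [165.16125656 669.95456002 660.84235453] [[-0.8707998840887577, -0.4916276511815904, -0.0031328046026935915], [-0.290090137247982, 0.5189485861939952, -0.8040771587097226], [0.39693232942461776, -0.6992815008856773, -0.5945167015119264]] [-0.03971091  0.          0.          0.          0.        ] 56.45670873046752
top [ 3.74005280e+02 -6.59787660e-01  1.32422941e+03] [[-0.015694723501952113, -0.9998729073653054, 0.002800851843438294], [-0.991999642970372, 0.015220092224836055, -0.1253198194194447], [0.12526126297004997, -0.00474530394380646, -0.9921124422612737]] [-0.03595047  0.          0.          0.          0.        ] 47.589476524648354
[[-3.54879742e-04  3.69800635e-01 -9.29111061e-01]
 [ 1.38235904e-03 -9.29110051e-01 -3.69800761e-01]
 [-9.99998982e-01 -1.41559987e-03 -1.81474915e-04]] 0.1 0.9971861034968862
```

View pics/scene0.png

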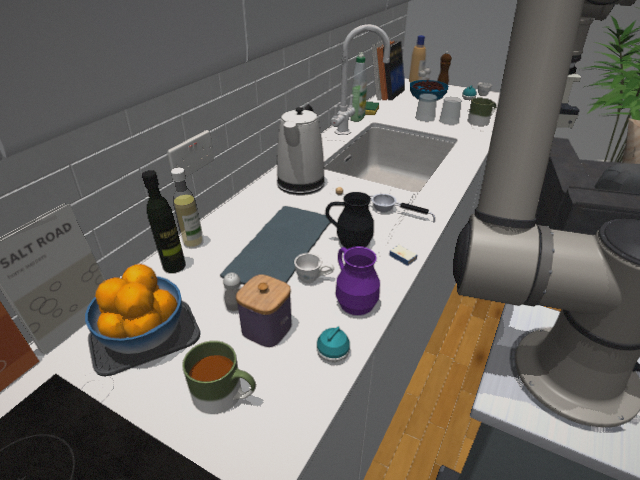

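View pics/top0.png

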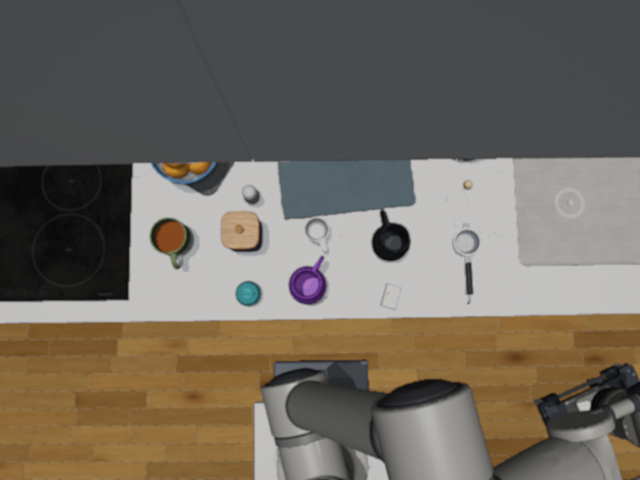

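The scene shows the strainer at scene (383,203), with its grip running to (430,212), and at top (466,243), with its grip at (469,278). Large-mug candidates are the near green mug with tea, at scene (212,372) and top (170,237), and the far olive mug at scene (481,110). The near one fits because it holds tea and is within reach. The jug is the black one at top (391,241). The purple one at top (308,285) is the look-alike.

```bash
python3 - <<'E'
from h import *
T=cam('top');S=cam('scene')
a=cv2.resize(T['bgr'][205:310,440:500],None,fx=5.5,fy=5.5,interpolation=cv2.INTER_CUBIC)
b=cv2.resize(T['bgr'][210:275,140:200],None,fx=5.5,fy=5.5,interpolation=cv2.INTER_CUBIC)
d=np.zeros((590,800,3),np.uint8); d[:a.shape[0],:a.shape[1]]=a; d[:b.shape[0],335:335+b.shape[1]]=b
e=S['bgr'][190:225,365:440]; e=cv2.resize(e,None,fx=5.5,fy=5.5,interpolation=cv2.INTER_CUBIC); d[370:370+e.shape[0],335:335+e.shape[1]]=e
cv2.imwrite('pics/crop1.png',d)
for n,uv,z in [('basket',(466,243),28),('gripA',(468,263),32),('gripB',(470,294),32),('mug',(171,237),88),('mughandle',(176,264),60),('can',(240,230),120),('jug',(391,241),128),('purple',(308,285),120),('cup',(317,230),50),('cupboard',(250,158),600)]: print(n,ray(T,[uv],z)[0].round(1))
hsv=cv2.cvtColor(T['bgr'],cv2.COLOR_BGR2HSV)
m=(hsv[...,2]<70).astype(np.uint8); m[:, :455]=0; m[:,480:]=0; m[:255]=0; m[300:]=0
ys,xs=np.nonzero(m); P=ray(T,np.c_[xs,ys],32)[:,:2]; r=cv2.minAreaRect(P.astype(np.float32)); print('grip',r,P.mean(0),len(P)); v=cv2.fitLine(P.astype(np.float32),cv2.DIST_L2,0,.01,.01).ravel(); print(v,np.degrees(np.arctan2(v[1],v[0])))
# mug: not-white pixels region (greenish/orange)
g=((hsv[...,1]>70)).astype(np.uint8); g[:, :140]=0; g[:,205:]=0; g[:212]=0; g[275:]=0
g=cv2.morphologyEx(g,cv2.MORPH_OPEN,np.ones((2,2)))
n,l,st,ce=cv2.connectedComponentsWithStats(g); print(st[1:],ce[1:])
o=((hsv[...,0]<14)&(g>0)).astype(np.uint8); n,l,st,ce=cv2.connectedComponentsWithStats(o); k=1+st[1:,4].argmax(); print('tea',st[k],ce[k],ray(T,[ce[k]],70))
E
```

```text
basket [ 519.4 -355.6   28. ]
gripA [ 470.9 -357.    32. ]
gripB [ 397.1 -358.2   32. ]
mug [536.9 337.3  88. ]
mughandle [477.  332.1  60. ]
can [546.1 174.2 120. ]
jug [ 515.2 -161.5  128. ]
purple [421.3  23.7 120. ]
cup [553.3   2.2  50. ]
cupboard [576.8  91.2 600. ]
grip ((435.1376647949219, -356.7722473144531), (71.29283142089844, 11.258345603942871), 0.6593433022499084) [ 434.90427691 -356.70462113] 143
[ 9.9998957e-01  4.5645661e-03  4.3490427e+02 -3.5670462e+02] 0.26153126
[[ 152  220   38   49 1066]] [[170.84146341 238.24484053]]
tea [155 221  29  31 697] [168.90530846 235.98278336] [[541.77653969 347.19151629  70.        ]]
```

View pics/crop1.png

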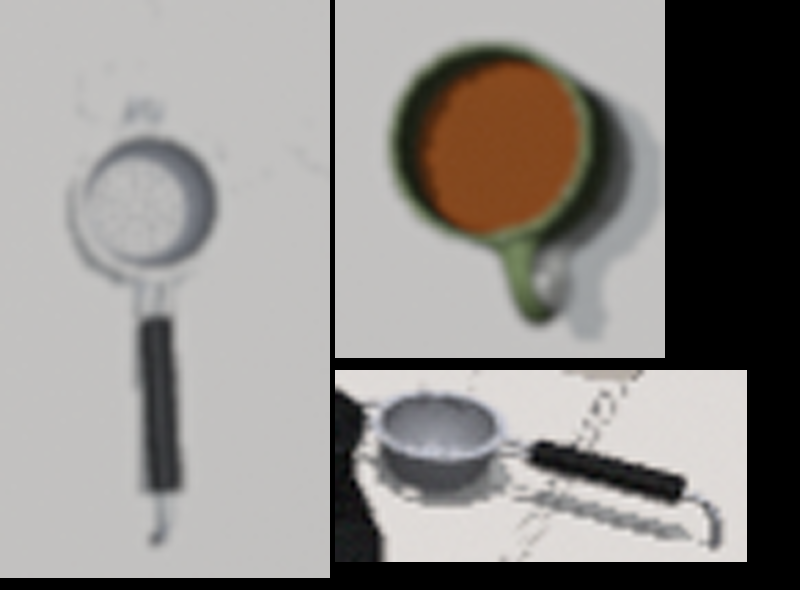

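The crops confirm both. The strainer's black grip points towards -x. The green mug's rim centre is at about top (168.4,235.9), with its handle ending at (177,269), also towards -x. Next I turn and go above the grip.

>>> {"api": "jog_arm", "payload": {
  "dp": [
    [0,0,0],
    [0,0,0],
    [0,0,0],
    [0,-0.066,-0.13],
    [0,-0.066,-0.13],
    [0,-0.066,-0.13],
    [0,-0.066,-0.13],
    [0,-0.066,-0.13],
    [0,-0.066,-0.13],
    [0,-0.066,-0.13],
    [0,-0.066,-0.13],
    [0,0,0]
  ],
  "turn": [0.04,0.04,0.038,0,0,0,0,0,0,0,0,0],
  "grip": [1,1,1,1,1,1,1,1,1,1,1,1],
  "newtons": 25
}}

```text
time: 1.4
tool_pos: [456.2, -351.3, 226.3]
tcp_rot: [[0.001, 0.012, -1.0], [0.001, -1.0, -0.012], [-1.0, -0.001, -0.001]]
contact_force: [0.3, 0.1, 0.6]
gripper_width: 0.999
```

```bash
cat > st.py <<'E'
from h import *
s=bot.get_state(); R=np.array(s['tcp_rot']); print(s['time'],np.round(s['tool_pos'],1),R.round(4).tolist(),np.round(s['qpos'],2),np.round(s['contact_force'],1),round(s['gripper_width'],3))
E
python3 st.py; python3 - <<'E'
from h import *
T=cam('top'); S=cam('scene')
c=ray(T,[(168.4,235.9)],88)[0]; print('rim',c)
for uv,z in [((177.3,268.5),45),((173.5,256),79),((177.3,268.5),60)]:
    p=ray(T,[uv],z)[0]; d=p-c; print(p.round(1),np.hypot(*d[:2]).round(1),np.degrees(np.arctan2(d[1],-d[0])).round(1))
print('scene proj rim',proj(S,[c]), 'basket',proj(S,[[521,-355.7,28]]))
b=cv2.resize(S['bgr'][335:415,175:265],None,fx=6,fy=6,interpolation=cv2.INTER_CUBIC)
cv2.imwrite('pics/mug.png',b)
E
```

```text
1.4 [ 456.2 -351.3  226.3] [[0.0009, 0.0124, -0.9999], [0.001, -0.9999, -0.0124], [-1.0, -0.001, -0.001]] [-0.79  0.44  1.38  0.    1.33  0.77] [0.3 0.1 0.6] 0.999
rim [539.57837402 343.36830356  88.        ]
[467.5 332.8  45. ] 72.8 -8.3
[494.  333.2  79. ] 46.7 -12.6
[466.4 328.9  60. ] 74.6 -11.2
scene proj rim [[211.50004114 358.40496126]] basket [[384.00919879 199.43243454]]
```

View pics/mug.png

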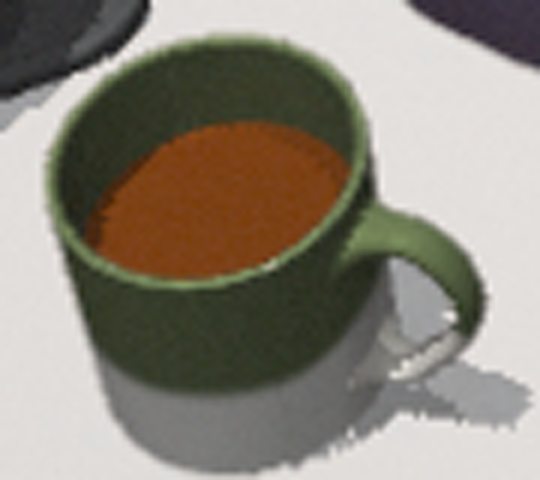

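The crop shows the mug's rim ellipse spanning about scene x 183–237 and y 341–384, with the handle going right towards (255,385). I combine both views' rim extents to refine the centre and the handle direction.

```bash
python3 - <<'E'
from h import *
T=cam('top'); S=cam('scene'); a=np.linspace(0,2*np.pi,90)
def box(c,C): p=proj(c,np.c_[C[0]+43*np.cos(a),C[1]+43*np.sin(a),0*a+88]); return p.min(0).round(1),p.max(0).round(1)
C=(540,343); print('top',box(T,C),'seen L %.1f T %.1f R %.1f B %.1f'%(140+55/5.5,210+42/5.5,140+257/5.5,210+243/5.5))
print('scene',box(S,C),'seen L %.1f T %.1f R %.1f B %.1f'%(175+47/6,335+35/6,175+370/6,335+292/6))
for k in ((530,343),(540,333)): print(k,'top',box(T,k),'scene',box(S,k))
for th in (-5,-8,-11,-14):
  t=np.radians(th); d=np.array([-np.cos(t),np.sin(t)])
  X=[[*(np.array(C)+d*r),z] for r,z in ((77,45),(77,55),(60,76))]
  print(th,'top',proj(T,X).round(1).tolist(),'scene',proj(S,X).round(1).tolist())
# seam of glaze at scene: handle pixels
print('seen tip top (177.3,269) scene outer (%.1f,%.1f)'%(175+487/6,335+305/6))
E
```

```text
top (array([149.9, 217.2]), array([187.2, 254.4])) seen L 150.0 T 217.6 R 186.7 B 254.2
scene (array([184.3, 337.9]), array([238.2, 380.3])) seen L 182.8 T 340.8 R 236.7 B 383.7
(530, 343) top (array([149.8, 221.5]), array([187.2, 258.7])) scene (array([189. , 340.2]), array([243.2, 383. ]))
(540, 333) top (array([154.3, 217.2]), array([191.6, 254.3])) scene (array([188.5, 334.1]), array([241.9, 375.7]))
-5 top [[175.8, 270.3], [174.7, 270.0], [171.8, 262.1]] scene [[255.0, 391.2], [254.5, 387.4], [244.1, 375.6]]
-8 top [[177.5, 270.1], [176.4, 269.8], [173.1, 261.9]] scene [[256.2, 389.3], [255.7, 385.5], [245.0, 374.1]]
-11 top [[179.2, 269.8], [178.1, 269.5], [174.5, 261.7]] scene [[257.3, 387.3], [256.8, 383.5], [245.9, 372.6]]
-14 top [[180.8, 269.4], [179.8, 269.1], [175.8, 261.4]] scene [[258.2, 385.3], [257.7, 381.5], [246.7, 371.0]]
seen tip top (177.3,269) scene outer (256.2,385.8)
```

>>> {"api": "jog_arm", "payload": {
  "dp": [
    [0.12,0.005,0.003],
    [0.12,0.005,0.003],
    [0.12,0.005,0.003],
    [0.12,0.005,0.002],
    [0,0,0]
  ],
  "turn": [0,0,0,0,0],
  "grip": [0,0,0,0,0]
}}

```text
time: 2.1
tool_pos: [447.3, -357.8, 103.1]
tcp_rot: [[-0.006, 0.006, -1.0], [0.006, -1.0, -0.006], [-1.0, -0.006, 0.006]]
contact_force: [-0.1, 0.7, -0.2]
gripper_width: 0.612
```

```bash
python3 st.py; python3 - <<'E'
from h import *
T=cam('top'); S=cam('scene')
a=cv2.resize(T['bgr'][215:320,430:510],None,fx=5,fy=5,interpolation=cv2.INTER_CUBIC)
e=cv2.resize(S['bgr'][150:230,360:440],None,fx=5,fy=5,interpolation=cv2.INTER_CUBIC)
d=np.zeros((530,800,3),np.uint8); d[:525,:400]=a; d[:400,400:]=e; cv2.imwrite('pics/near.png',d)
E
```

```text
2.1 [ 447.3 -357.8  103.1] [[-0.0058, 0.0059, -1.0], [0.0056, -1.0, -0.006], [-1.0, -0.0057, 0.0057]] [-0.81  0.55  1.55 -0.    1.05  0.76] [-0.1  0.7 -0.2] 0.612
```

View pics/near.png

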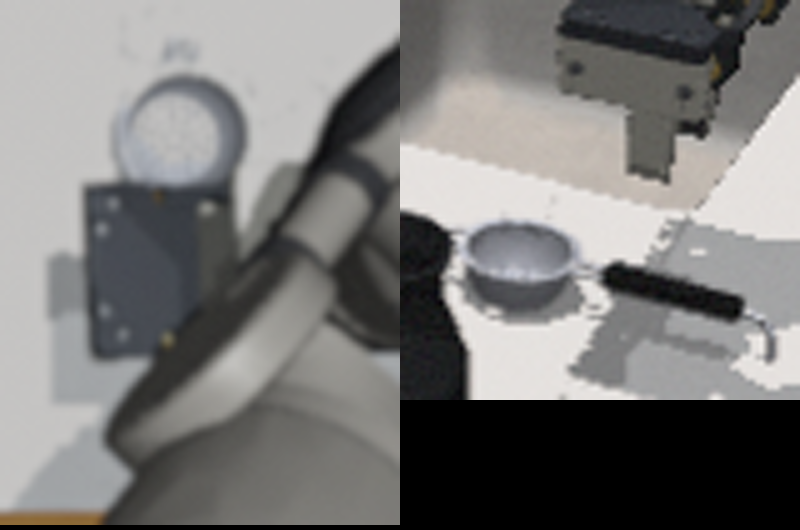

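The gripper is aligned above the grip: scene fingers at about (490,180), grip at (495,207). I descend and close.

>>> {"api": "jog_arm", "payload": {
  "dp": [
    [0.1,0,-0.01],
    [0.1,0,0],
    [0.1,0,0],
    [0.04,0,0],
    [0.038,0,0],
    [0,0,0],
    [0,0,0],
    [0,0,0]
  ],
  "turn": [0,0,0,0,0,0,0,0],
  "grip": [0,0,0,0,0,0,0,0]
}}

```text
time: 3.0
tool_pos: [453.5, -359.3, 13.4]
tcp_rot: [[0.001, 0.008, -1.0], [-0.002, -1.0, -0.008], [-1.0, 0.002, -0.001]]
contact_force: [0.2, 0.1, -0.1]
gripper_width: 0.502
```

>>> {"api": "jog_arm", "payload": {
  "dp": [
    [0.02,-0.008,0],
    [0,0,0],
    [0,0,0],
    [0,0,0],
    [0,0,0],
    [0,0,0],
    [0,0,0],
    [0,0,0],
    [0,0,0],
    [0,0,0],
    [0,0,0],
    [0,0,0]
  ],
  "turn": [0,0,0,0,0,0,0,0,0,0,0,0],
  "grip": [0,0,0,-1,-1,-1,-1,-1,-1,-1,-1,-1],
  "newtons": 30
}}

```text
time: 4.2
tool_pos: [452.9, -356.7, 7.2]
tcp_rot: [[-0.0, 0.008, -1.0], [-0.0, -1.0, -0.008], [-1.0, 0.0, 0.0]]
contact_force: [-0.3, -0.3, -0.5]
gripper_width: 0.146
```

>>> {"api": "jog_arm", "payload": {
  "dp": [
    [-0.03,0,0],
    [-0.06,0,0],
    [-0.08,0,0],
    [-0.08,0,0],
    [-0.08,0,0],
    [-0.08,0,0],
    [-0.08,0,0],
    [-0.08,0,0],
    [-0.06,0,0],
    [-0.04,0,0],
    [0,0,0],
    [0,0,0]
  ],
  "turn": [0,0,0,0,0,0,0,0,0,0,0,0],
  "grip": [-1,-1,-1,-1,-1,-1,-1,-1,-1,-1,-1,-1]
}}

```text
time: 5.4
tool_pos: [452.6, -356.4, 174.3]
tcp_rot: [[-0.0, 0.008, -1.0], [0.0, -1.0, -0.008], [-1.0, -0.0, 0.0]]
contact_force: [-0.8, 0.4, -0.6]
gripper_width: 0.152
```

```bash
python3 st.py; python3 - <<'E'
from h import *
T=cam('top'); S=cam('scene')
a=cv2.resize(T['bgr'][215:320,430:510],None,fx=5,fy=5,interpolation=cv2.INTER_CUBIC)
e=cv2.resize(S['bgr'][100:230,350:450],None,fx=4,fy=4,interpolation=cv2.INTER_CUBIC)
d=np.zeros((530,800,3),np.uint8); d[:525,:400]=a; d[:520,400:]=e; cv2.imwrite('pics/lift.png',d)
E
```

```text
5.4 [ 452.6 -356.4  174.3] [[-0.0005, 0.0081, -1.0], [0.0004, -1.0, -0.0081], [-1.0, -0.0004, 0.0005]] [-0.8   0.48  1.46 -0.    1.2   0.76] [-0.8  0.4 -0.6] 0.152
```

View pics/lift.png

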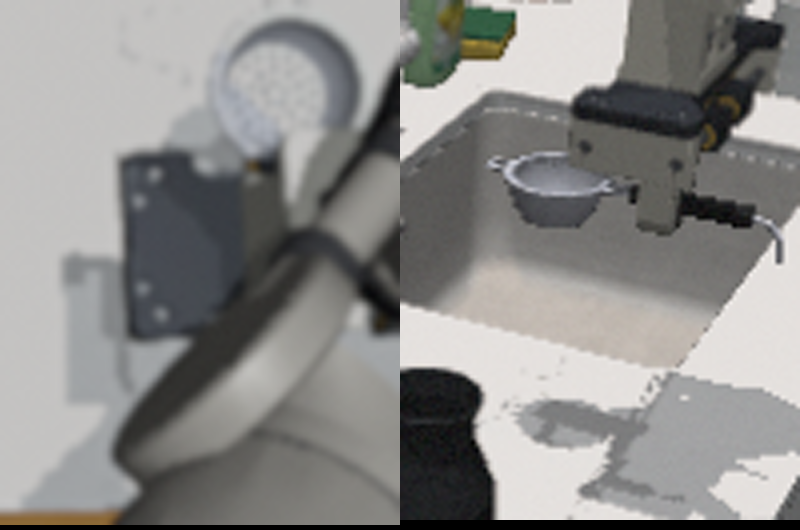

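The strainer is held firmly with its underside at about 167 mm, higher than everything in the way. The basket rim is at scene (389,144) and looks level. I carry it across.

>>> {"api": "jog_arm", "payload": {
  "dp": [
    [0,-0.04,0],
    [0,-0.08,-0.005],
    [0,-0.12,-0.005],
    [0,-0.12,-0.005],
    [0,-0.12,-0.005],
    [0,-0.12,-0.005],
    [0,-0.12,-0.005],
    [0,-0.12,-0.005],
    [0,-0.12,-0.005],
    [0,-0.12,-0.005],
    [0,-0.12,-0.005],
    [0,-0.12,-0.005]
  ],
  "turn": [0,0,0,0,0,0,0,0,0,0,0,0],
  "grip": [-1,-1,-1,-1,-1,-1,-1,-1,-1,-1,-1,-1]
}}

```text
time: 6.7
tool_pos: [463.2, -24.8, 174.3]
tcp_rot: [[-0.001, 0.008, -1.0], [0.0, -1.0, -0.008], [-1.0, -0.0, 0.001]]
contact_force: [0.8, 0.6, -1.1]
gripper_width: 0.153
```

>>> {"api": "jog_arm", "payload": {
  "dp": [
    [0,-0.12,-0.005],
    [0,-0.12,-0.005],
    [0,-0.12,-0.005],
    [0,-0.12,-0.005],
    [0,-0.12,-0.005],
    [0,-0.12,-0.005],
    [0,-0.12,-0.005],
    [0,-0.12,-0.005],
    [0,-0.12,-0.004],
    [0,-0.12,0],
    [0,-0.09,0],
    [0,-0.06,0]
  ],
  "turn": [0,0,0,0,0,0,0,0,0,0,0,0],
  "grip": [-1,-1,-1,-1,-1,-1,-1,-1,-1,-1,-1,-1]
}}

```text
time: 7.9
tool_pos: [471.1, 312.7, 174.1]
tcp_rot: [[-0.001, 0.01, -1.0], [-0.0, -1.0, -0.01], [-1.0, 0.0, 0.001]]
contact_force: [0.1, 0.1, -1.5]
gripper_width: 0.144
```

>>> {"api": "jog_arm", "payload": {
  "dp": [
    [0,-0.03,0],
    [0,0,0],
    [0,0,0],
    [0,0,0],
    [0,0,0],
    [0,0,0]
  ],
  "turn": [0,-0.015,-0.015,-0.0145,0,0],
  "grip": [-1,-1,-1,-1,-1,-1]
}}

```text
time: 8.5
tool_pos: [472.1, 318.0, 174.6]
tcp_rot: [[-0.0, 0.146, -0.989], [-0.0, -0.989, -0.146], [-1.0, 0.0, 0.0]]
contact_force: [-0.1, 0.3, -1.1]
gripper_width: 0.15
```

```bash
python3 st.py; python3 - <<'E'
from h import *
T=cam('top'); S=cam('scene')
a=cv2.resize(T['bgr'][205:305,130:210],None,fx=5,fy=5,interpolation=cv2.INTER_CUBIC)
e=cv2.resize(S['bgr'][260:420,160:280],None,fx=3.3333,fy=3.33333,interpolation=cv2.INTER_CUBIC)
d=np.zeros((540,800,3),np.uint8); d[:500,:400]=a; d[:e.shape[0],400:400+e.shape[1]]=e[:540]; cv2.imwrite('pics/over.png',d)
E
```

```text
8.5 [472.1 318.  174.6] [[-0.0003, 0.1456, -0.9893], [-0.0004, -0.9893, -0.1456], [-1.0, 0.0003, 0.0003]] [ 0.46  0.47  1.48 -0.    1.2   1.88] [-0.1  0.3 -1.1] 0.15
```

View pics/over.png

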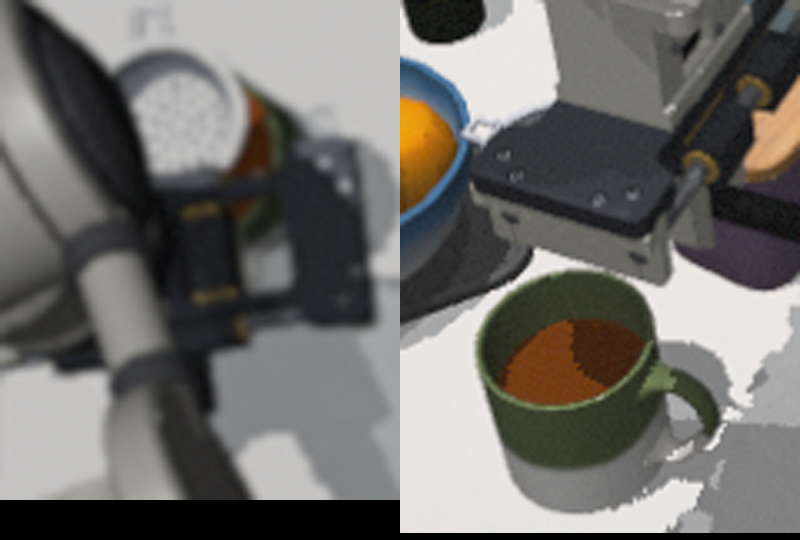

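The strainer is about 17 mm short in y. In the top view the basket is centred near (165,229) and the mug shows to its right. In the scene view the gripper hides the basket and the mug is undisturbed. I shift it and lower part way.

>>> {"api": "jog_arm", "payload": {
  "dp": [
    [0,-0.034,-0.004],
    [0,-0.033,-0.004],
    [0.04,0,0],
    [0.05,0,0],
    [0.05,0,0],
    [0.04,0,0],
    [0.018,0,0],
    [0,0,0],
    [0,0,0],
    [0,0,0]
  ],
  "turn": [0,0,0,0,0,0,0,0,0,0],
  "grip": [-1,-1,-1,-1,-1,-1,-1,-1,-1,-1]
}}

```text
time: 9.6
tool_pos: [472.1, 335.5, 125.8]
tcp_rot: [[0.001, 0.147, -0.989], [0.001, -0.989, -0.147], [-1.0, -0.0, -0.001]]
contact_force: [-0.7, 0.0, -0.5]
gripper_width: 0.148
```

```bash
python3 st.py; python3 - <<'E'
from h import *
T=cam('top'); S=cam('scene')
s=bot.get_state(); p=np.array(s['tool_pos']); R=np.array(s['tcp_rot'])
o=p-68.5*R[:,2]+7.2*R[:,0]; print('origin pred',o)
a=np.linspace(0,2*np.pi,90)
for c,n,f,(x0,y0) in ((T,'top',5,(130,205)),(S,'scene',3.3333,(160,260))):
    q=proj(c,np.c_[o[0]+32*np.cos(a),o[1]+32*np.sin(a),0*a+o[2]+28]); q=(q-[x0,y0])*f; print(n,'crop box of rim',q.min(0).round(),q.max(0).round())
    q=proj(c,np.c_[o[0]+22*np.cos(a),o[1]+22*np.sin(a),0*a+o[2]]); q=(q-[x0,y0])*f; print(n,'crop box of bottom',q.min(0).round(),q.max(0).round())
a=cv2.resize(T['bgr'][205:305,130:210],None,fx=5,fy=5,interpolation=cv2.INTER_CUBIC)
e=cv2.resize(S['bgr'][260:420,160:280],None,fx=3.3333,fy=3.33333,interpolation=cv2.INTER_CUBIC)
d=np.zeros((540,800,3),np.uint8); d[:500,:400]=a; d[:e.shape[0],400:400+e.shape[1]]=e[:540]; cv2.imwrite('pics/over2.png',d)
E
```

```text
9.6 [472.1 335.5 125.8] [[0.0011, 0.1472, -0.9891], [0.0005, -0.9891, -0.1472], [-1.0, -0.0003, -0.0012]] [ 0.49  0.53  1.51 -0.    1.09  1.91] [-0.7  0.  -0.5] 0.148
origin pred [539.71871178 345.56419295 118.61025319]
top crop box of rim [78. 65.] [223. 210.]
top crop box of bottom [120.  97.] [217. 194.]
scene crop box of rim [ 79. 198.] [221. 303.]
scene crop box of bottom [112. 253.] [206. 326.]
```

View pics/over2.png

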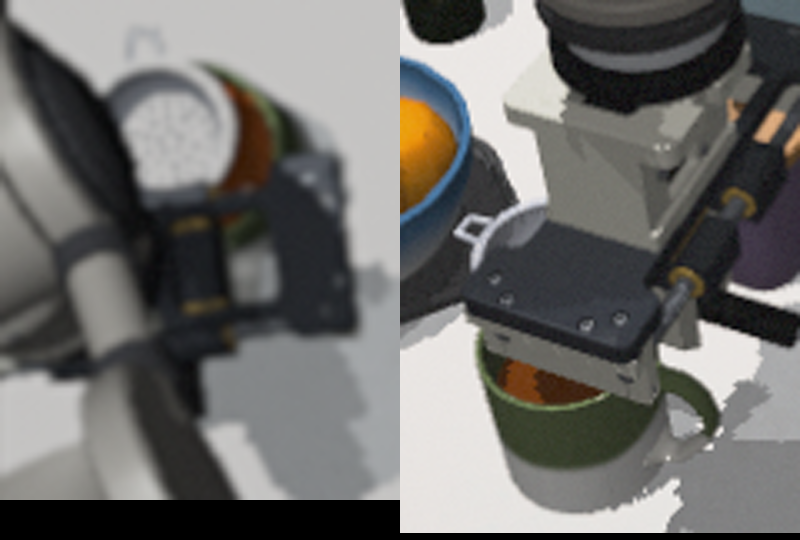

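The top view shows the basket rim's right edge at about crop x 240 where 223 was predicted. The scene view agrees within 2 px after its known bias, so I check this with a larger crop and the lift picture's numbers.

```bash
python3 - <<'E'
from h import *
T=cam('top'); S=cam('scene'); a=np.linspace(0,2*np.pi,180)
def box(c,C,r): q=proj(c,np.c_[C[0]+r*np.cos(a),C[1]+r*np.sin(a),0*a+C[2]]); return q.min(0).round(1),q.max(0).round(1)
o=np.array([520.5,-355.3,167.1])
print('lift top rim',box(T,o+[0,0,28],32),'seen x %.1f..%.1f top %.1f'%(430+205/5,430+361/5,215+15/5),'bottom',box(T,o,22),'seen x %.1f..%.1f'%(430+228/5,430+330/5))
print('lift scene rim',box(S,o+[0,0,28],32),'seen x %.1f..%.1f y %.1f..%.1f'%(350+104/4,350+207/4,100+152/4,100+202/4))
o=np.array([539.7,345.6,118.6]); print('now top rim',box(T,o+[0,0,28],32),'mug',box(T,(540,344,88),43))
print('lug',proj(T,[o+[48*.989,48*.147,28]]),proj(S,[o+[48*.989,48*.147,28]]))
g=cv2.cvtColor(T['bgr'],cv2.COLOR_BGR2GRAY); h=cv2.cvtColor(T['bgr'],cv2.COLOR_BGR2HSV)
for r in (222,226,230,234): print(r,[(int(x),int(g[r,x]),int(h[r,x,1])) for x in range(148,192,2)])
e=cv2.resize(T['bgr'][207:257,145:200],None,fx=10,fy=10,interpolation=cv2.INTER_CUBIC); cv2.imwrite('pics/big.png',e)
E
```

```text
lift top rim (array([471.9, 218.3]), array([502.1, 248.4])) seen x 471.0..502.2 top 218.0 bottom (array([472.9, 224.9]), array([493.2, 245.2])) seen x 475.6..496.0
lift scene rim (array([377.4, 137.9]), array([402.7, 148.1])) seen x 376.0..401.8 y 138.0..150.5
now top rim (array([145.5, 218. ]), array([174.6, 247. ])) mug (array([149.5, 217.2]), array([186.8, 254.4]))
lug [[157.32189277 211.08779199]] [[178.69069123 326.11774961]]
222 [(148, 110, 2), (150, 177, 1), (152, 128, 2), (154, 71, 20), (156, 76, 25), (158, 92, 23), (160, 99, 22), (162, 103, 19), (164, 105, 21), (166, 103, 23), (168, 106, 20), (170, 152, 2), (172, 184, 3), (174, 120, 43), (176, 59, 185), (178, 83, 71), (180, 130, 31), (182, 169, 3), (184, 193, 3), (186, 196, 3), (188, 195, 3), (190, 196, 3)]
226 [(148, 15, 32), (150, 19, 13), (152, 59, 20), (154, 93, 21), (156, 119, 12), (158, 172, 0), (160, 178, 0), (162, 186, 1), (164, 188, 3), (166, 182, 1), (168, 179, 1), (170, 166, 2), (172, 146, 7), (174, 186, 1), (176, 117, 17), (178, 35, 221), (180, 53, 174), (182, 94, 83), (184, 75, 67), (186, 100, 3), (188, 160, 0), (190, 190, 1)]
230 [(148, 27, 18), (150, 15, 16), (152, 16, 15), (154, 114, 7), (156, 185, 0), (158, 184, 1), (160, 181, 1), (162, 187, 3), (164, 184, 1), (166, 188, 1), (168, 186, 1), (170, 186, 1), (172, 175, 0), (174, 172, 1), (176, 156, 2), (178, 44, 134), (180, 39, 220), (182, 50, 192), (184, 73, 81), (186, 44, 80), (188, 42, 35), (190, 95, 8)]
234 [(148, 34, 28), (150, 29, 25), (152, 17, 28), (154, 29, 0), (156, 140, 0), (158, 190, 3), (160, 186, 1), (162, 178, 0), (164, 184, 1), (166, 175, 0), (168, 180, 1), (170, 183, 1), (172, 183, 0), (174, 187, 1), (176, 134, 11), (178, 37, 189), (180, 42, 205), (182, 49, 195), (184, 59, 136), (186, 43, 92), (188, 31, 70), (190, 53, 19)]
```

View pics/big.png

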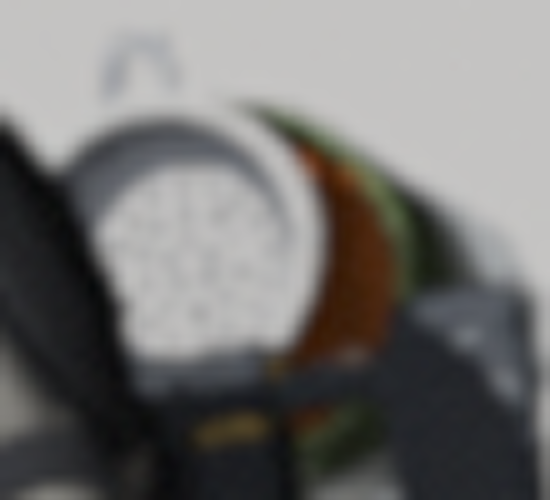

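Here the basket rim's right edge is at top 177.5 and the mug's at 186.5, which puts the basket about 5 mm low in y. The scene view says about 0 mm. I move +3 mm in y and lower to about 12 mm above the rim.

>>> {"api": "jog_arm", "payload": {
  "dp": [
    [0,-0.012,0],
    [0,0,0],
    [0.02,0,0],
    [0.03,0,0],
    [0.023,0,0],
    [0,0,0],
    [0,0,0],
    [0,0,0],
    [0,0,0],
    [0,0,0]
  ],
  "turn": [0,0,0,0,0,0,0,0,0,0],
  "grip": [-1,-1,-1,-1,-1,-1,-1,-1,-1,-1]
}}

```text
time: 10.8
tool_pos: [471.4, 338.4, 107.2]
tcp_rot: [[0.0, 0.147, -0.989], [0.0, -0.989, -0.147], [-1.0, -0.0, -0.0]]
contact_force: [-0.3, 0.2, -0.8]
gripper_width: 0.148
```

```bash
python3 st.py; python3 - <<'E'
from h import *
T=cam('top'); S=cam('scene'); a=np.linspace(0,2*np.pi,180)
s=bot.get_state(); p=np.array(s['tool_pos']); R=np.array(s['tcp_rot']); o=p-68.5*R[:,2]+7.2*R[:,0]; print(o)
def box(c,C,r): q=proj(c,np.c_[C[0]+r*np.cos(a),C[1]+r*np.sin(a),0*a+C[2]]); return q.min(0).round(1),q.max(0).round(1)
print('top rim',box(T,o+[0,0,28],32),'mug',box(T,(540,344,88),43)); print('scene rim',box(S,o+[0,0,28],32),'bottom',box(S,o,22),'mug',box(S,(540,344,88),43))
e=cv2.resize(T['bgr'][207:257,150:190],None,fx=10,fy=10,interpolation=cv2.INTER_CUBIC)
f=cv2.resize(S['bgr'][310:410,170:250],None,fx=5,fy=5,interpolation=cv2.INTER_CUBIC)
cv2.imwrite('pics/fin.png',np.hstack([e,f]))
E
```

```text
10.8 [471.4 338.4 107.2] [[0.0004, 0.1473, -0.9891], [0.0001, -0.9891, -0.1473], [-1.0, -0.0, -0.0004]] [ 0.49  0.56  1.53 -0.    1.06  1.91] [-0.3  0.2 -0.8] 0.148
[539.05774044 348.4203469   99.89772203]
top rim (array([146.9, 219.6]), array([175.5, 248.2])) mug (array([149.5, 217.2]), array([186.8, 254.4]))
scene rim (array([185. , 328.7]), array([226.8, 360.5])) bottom (array([194.6, 345.2]), array([222.6, 367.1])) mug (array([183.9, 338.3]), array([237.9, 380.8]))
```

View pics/fin.png

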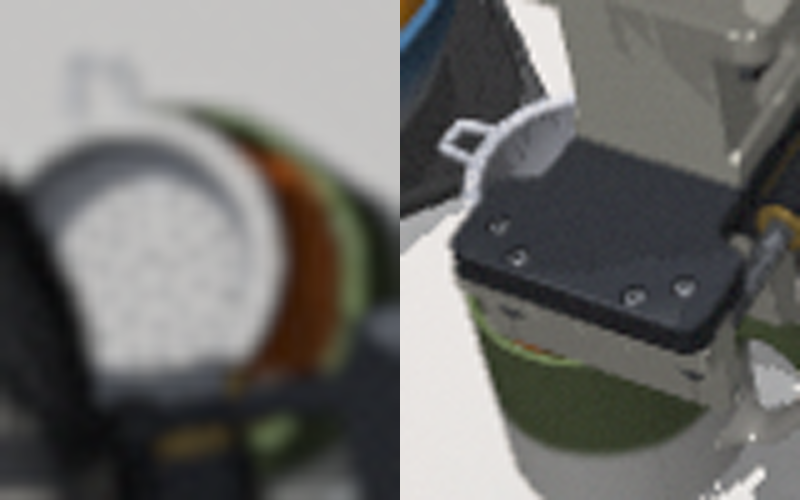

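The top view gives an offset of about 3 mm (basket rim right edge 178.7, mug 187). The scene view gives about 3 mm the other way, so the strainer is centred well within 12 mm. As a last check, I measure the grip's direction from its visible end in the scene view.

```bash
python3 - <<'E'
from h import *
S=cam('scene'); s=bot.get_state(); p=np.array(s['tool_pos']); R=np.array(s['tcp_rot'])
u=-R[:,2]; o=p-[0,0,7.2]+68.5*u
ends=[o-u*x+[0,0,26] for x in (80,127)]; q=proj(S,ends); print('pred grip',q.round(1).tolist())
m=(S['bgr'].max(2)<45).astype(np.uint8); c=np.zeros_like(m)
cv2.line(c,*[tuple(int(v) for v in np.round(x)) for x in q],1,19); m&=c
n,l,st,ce=cv2.connectedComponentsWithStats(m); k=1+st[1:,4].argmax(); print(st[k],ce[k])
ys,xs=np.nonzero(l==k); print(list(zip(*[(x,ys[xs==x].min(),ys[xs==x].max()) for x in np.unique(xs)])))
cv2.imwrite('pics/grip.png',cv2.resize(S['bgr'][340:420,215:315],None,fx=6,fy=6,interpolation=cv2.INTER_CUBIC))
E
```

```text
pred grip [[252.3, 359.7], [280.9, 368.9]]
[248 350  32  24 327] [263.0030581  362.77675841]
[(np.int64(248), np.int64(249), np.int64(250), np.int64(251), np.int64(252), np.int64(253), np.int64(254), np.int64(255), np.int64(256), np.int64(257), np.int64(258), np.int64(259), np.int64(260), np.int64(261), np.int64(262), np.int64(263), np.int64(264), np.int64(265), np.int64(266), np.int64(267), np.int64(268), np.int64(269), np.int64(270), np.int64(271), np.int64(272), np.int64(273), np.int64(274), np.int64(275), np.int64(276), np.int64(277), np.int64(278), np.int64(279)), (np.int64(351), np.int64(351), np.int64(351), np.int64(351), np.int64(350), np.int64(351), np.int64(351), np.int64(350), np.int64(351), np.int64(351), np.int64(351), np.int64(358), np.int64(359), np.int64(359), np.int64(359), np.int64(359), np.int64(360), np.int64(360), np.int64(360), np.int64(361), np.int64(361), np.int64(361), np.int64(362), np.int64(362), np.int64(362), np.int64(363), np.int64(363), np.int64(363), np.int64(363), np.int64(364), np.int64(364), np.int64(365)), (np.int64(351), np.int64(361), np.int64(364), np.int64(364), np.int64(365), np.int64(365), np.int64(365), np.int64(366), np.int64(366), np.int64(366), np.int64(367), np.int64(367), np.int64(367), np.int64(368), np.int64(368), np.int64(368), np.int64(369), np.int64(369), np.int64(369), np.int64(370), np.int64(370), np.int64(370), np.int64(371), np.int64(371), np.int64(372), np.int64(372), np.int64(372), np.int64(372), np.int64(373), np.int64(372), np.int64(371), np.int64(367))]
```

View pics/grip.png

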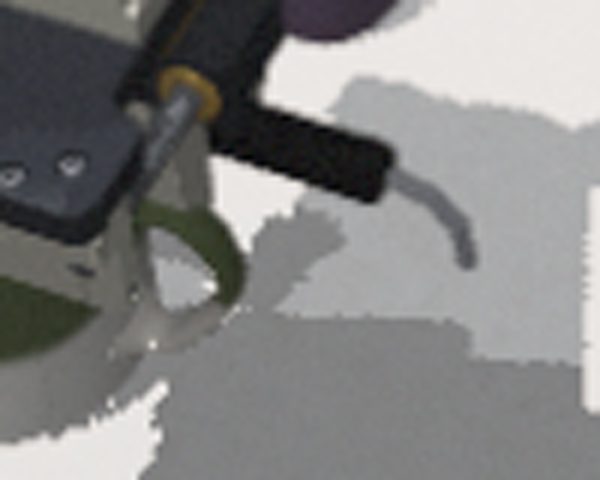

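The grip's slope in the image (0.31–0.33) and its position match the prediction (0.322). Yaw and level are therefore as intended, in line with the mug's handle at 8.5°. I hand it in.

```bash
python3 st.py; python3 -c "
from workcell import bot
bot.finish_job()"
```

```text
10.95 [471.2 338.3 107. ] [[0.0001, 0.1473, -0.9891], [0.0, -0.9891, -0.1473], [-1.0, -0.0, -0.0001]] [ 0.49  0.56  1.53 -0.    1.06  1.91] [-0.   0.2 -0.6] 0.149
the job is handed in; nothing more can be done
```

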